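Pump up the leak tester until its indicator pin stands out

TASK

The torch housing in the clear pot is ready for its leak test: pump the tester up by pushing the black mushroom knob all the way down with the fingertips and letting it spring all the way back up, stroke after stroke, until the steel indicator pin between the pump and the pot stands fully out, with the groove at its foot showing above the brass gland; then come away, leaving the knob up. Only push: never pull the knob upwards, do not touch the pin, and leave the loose torch housings, the battery cell and the meter where they are.

Things in the scene. Friction and masses are not known exactly. Their poses are not given: they have to be found in the camera images.
- tester: Bench leak tester, screwed down: base plate 150 x 270 x 12 mm with, along its own y, the hand pump (y -85 mm; barrel 42 mm, cap 49 mm across, 108 mm high), the manifold with the pin (y -5 mm; 46 x 50 mm, 64 mm high, gland top 75 mm) and the clear test pot (y +78 mm; 100 mm across, 104 mm high), all at x 0. Origin: centre of its underside, z up. Turned by up to 0.9 rad either way.
- knob_top (a point): Centre of the flat top of the pump's black mushroom knob (56 mm across, flat over the middle 44 mm, 12 mm thick at the rim, on a 12 mm steel rod). 154 mm above the bench when up, 128 mm when fully down; it moves with the knob, straight down.
- pump (a joint): How far the pump's knob is pushed down, m: 0 up at rest, 0.026 fully down on its hard stop. A spring (430 N/m: about 11 N at the bottom, plus light damping) brings it back up by itself within half a second once nothing presses on it. Pulled upwards it gives at most 3 mm (negative values).
- pin_out (a joint): How far the indicator pin stands out, m: 0 in, about 0.030 fully out. Starts at 0 to 0.010 (pressure left over). Each full stroke raises it about 0.006 while the knob goes down (the first by 0.002 to 0.010), and it stays there as the knob comes back: 3 to 5 full strokes bring it fully out. Short strokes raise it less or not at all; once it is out, further strokes do nothing more.
- pin_tip (a point): Rounded tip of the indicator pin, a plain upright steel rod 10 mm across in the brass gland, 80 mm from the pump's axis. 82 mm above the bench when fully in, about 112 mm when fully out. A blackened groove at its foot (6 mm across, 5 mm of it showing) comes into view above the gland only when it is fully out.
- indicator_pin: The indicator pin itself, to be left untouched. Origin on its axis, 7 mm below its tip.
- torch_a: Loose black right-angle torch housing, standing upright, 64 mm tall, 31 mm across its foot, its head reaching 30 mm out to one side. Origin: centre of its underside. 60 g.
- torch_b: A second loose torch housing, the same as torch_a.
- cell: Loose small battery cell standing on end, white with a blue band, 17 mm across, 33 mm tall. Origin: centre of its underside. 18 g.
- meter: Loose grey hand-held multimeter lying on its back, 74 x 146 mm, 45 mm high with its dial. Origin: centre of its underside. 320 g.
Not all that is in view belongs to the job. What is shaped like the meter but red is not meant.

How it is judged:
By the outcome, as a careful person would: the job done as asked, in the order asked, and still so for the second after the job is handed in, with the robot touching nothing.
It also fails if it takes over 45 s, if anything falls off the work surface, if the arm or the gripper's body presses on something with over 40 N, if the wrist force passes 120 N, or if a joint passes its speed limit or range.

ROBOT

A 6-joint arm with a two-finger parallel gripper is mounted at the origin on the work surface. World frame = base frame: x ahead of the robot, y to its left, z up, the work surface at z = 0. Lengths are in m, angles in degrees, forces in N, time in s.
With the tool pointing down it reaches from about 0.35 to 0.95 m from the base axis. Payload 17.4 kg.
Tool frame: the origin (TCP) lies at the very end of the fingers, on their centre line; the grasp point (between the pads) lies 19 mm behind it; y points along the fingers, z is the direction in which the jaws open and shut, and the axes are right-handed (so a half turn about y gives the same grasp; the last joint's range is limited). The gripper opens to 93 mm and grips with 3 to 60 N. Pads are 15 mm wide; open, the fingers measure 128 mm over their backs; the gripper's body (75 mm by 188 mm) begins 65 mm behind the grasp point.
Start: joints at [73.923, 6.646, 82.598, -0, 90.757, -2.166], TCP at [0.162, 0.655, 0.219] pointing down, gripper open.
Joint ranges: [-162.19, 162.19], [-47.58, 125.68], [4.15, 143.07], [-65.23, 245.23], [0.69, 171.88], [-170.13, 170.13]. Speed limits (degrees/s): [108.29, 108.29, 127.2, 180, 180, 180].

INTERFACE

Orientations are given as a 3x3 rotation matrix whose columns are the frame's x, y, z axes.
In Python, from cell import r gives the robot as it stands. The module is installed in compiled form; this text tells all that it offers.
- The arm moves only by the tool move_arm, never from a script. Its argument "moves" is a list of rows, each a list of 3 entries, a list of its own where there are three numbers: the shift along the tool's x, y, z in cm, then the turn about the tool's y in degrees, then the opening, from 0 (shut) to 1 (fully open). In form: [[[x, y, z], twist, claw], ...]. A call has 1 to 20 rows; each row shifts and turns the pose as measured when the row begins, along the tool's axes as they then stand; what a row does not reach is not made up. A row lasts 1/12 s, in which the tool goes at most 41.7 mm and 7.16 degrees, less where a joint would pass 70% of its speed; a pose out of reach is approached as far as the arm can. A call is refused whole if a number of a shift passes 4.17 or a number of a turn 7.16, either way. A call with a gripper value outside its range is refused whole. The fingers move at their own pace and stop on an object; "force" is the grip in N (left out, the last holds). Time passes only in rows, so rows that do not move let the fingers close. It gives the time, the measured TCP pose, the force and the opening at its end, in the units of the state.
- r.state(): the state, without advancing time (a new reading comes with each control period).
- r.capture(name): name is "side" or "top"; returns a dict with "pixels" (384x512x3 uint8, red, green, blue), "fx", "fy", "cx", "cy" (pixels), "R" (3x3) and "t" (3): a world point X has camera coordinates R X + t. Camera axes: x right, y down, z forward; pixel columns grow to the right and rows downward; lengths in m; the calibration is good to about 2 mm. A picture is of the moment at which its call begins. There is no depth.
- r.close_job(): hands the job in, once; it reports no verdict.
The state is a dict: "time_s": time; "joint_pos": joint angles; "joint_vel": joint speeds; "joint_efforts": joint torques, N m; "tool_pos": TCP position; "tcp_rot": TCP orientation; "contact_force": force on the tool from outside, world axes, zero at the start; "wrist_torque": the same for the moment, N m; "opening": finger opening in m.
Only numpy, scipy, OpenCV 4.12 (cv2) and the standard library are available. Lean on these libraries where they do the work, as an engineer would, in place of code of your own. Each camera call takes 0.05 s, during which the arm holds its last target.

## Working session

There is one attempt and no reset: what is moved stays moved. The work goes in short steps, Python scripts to look and compute and a tool call to move; the robot and the scene stay as the last step left them, time stands still between calls to the robot, and variables do not carry over. Pictures are saved under pics/ and viewed, and the job is handed in when it is done.

Besides the shell and the picture viewer there is one more tool, called after "Call:" in YAML: its name, and indented under it one key for each argument. move_arm: Moves the arm, as the interface text tells. Its arguments: {"type":"object","properties":{"moves":{"type":"array","items":{"type":"array"}},"force":{"type":"number"}},"required":["moves"]}

```bash
mkdir -p pics; python3 - <<'E'
from cell import r
import cv2
s=r.state()
for k in s: print(k,s[k])
for n in("side","top"):
    c=r.capture(n); cv2.imwrite(f"pics/{n}0.png",cv2.resize(c["pixels"][:,:,::-1],(768,576),interpolation=cv2.INTER_CUBIC)); print(n,c["fx"],c["fy"],c["cx"],c["cy"],c["R"],c["t"])
E
```

```text
time_s 0.0
joint_pos [ 7.39203138e+01  6.67174971e+00  8.26368595e+01  3.04364080e-04
  9.07553207e+01 -2.16603920e+00]
joint_vel [-0.07868348 -0.01488203  0.04410178 -0.01050793  0.04947799 -0.0673292 ]
joint_efforts [-3.52201088e-03 -7.21230412e+01 -6.22649574e+01  7.78472121e-02
  2.34332640e-02 -1.05080976e-04]
tool_pos [0.1622619  0.65499073 0.21792106]
tcp_rot [[ 9.70659244e-01 -3.14147884e-04  2.40459005e-01]
 [-2.40459206e-01 -1.07066336e-03  9.70658655e-01]
 [-4.74797151e-05 -9.99999377e-01 -1.11478904e-03]]
contact_force [-0.03937461  0.22860159  0.22153643]
wrist_torque [ 0.03135031 -0.0348298   0.02254564]
opening 0.09290415087592434
side 383.80256917762034 383.80256917762034 258.6768687024209 187.0330680309044 [[ 0.98417546 -0.17617913 -0.0189625 ]
 [-0.14276099 -0.72496938 -0.67382394]
 [ 0.10496649  0.66586809 -0.73864858]] [-0.56317069  0.19967004  0.77830346]
top 347.3479777526341 347.3479777526341 253.7835160275568 189.55362133504173 [[ 0.00218183 -0.99952418  0.03076787]
 [-0.98789054 -0.00692765 -0.1549977 ]
 [ 0.15513709 -0.03005711 -0.98743559]] [0.02975349 0.60921599 0.67350676]
```

View pics/side0.png

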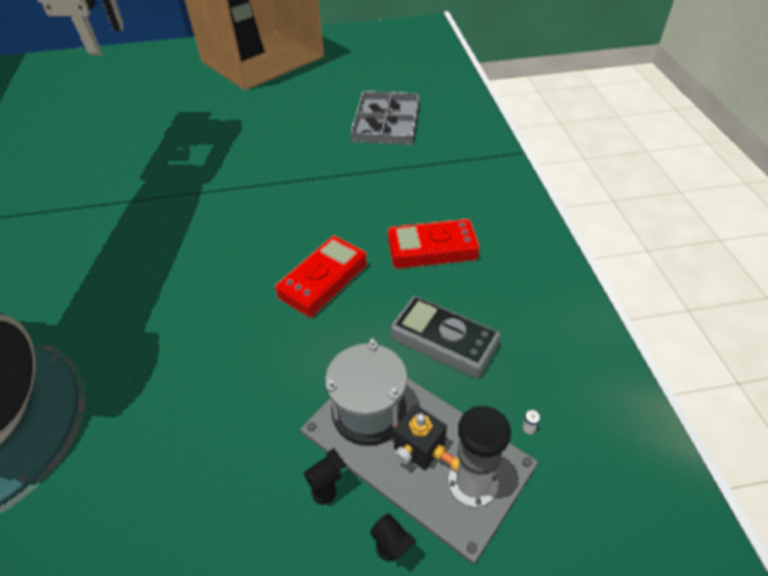

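View pics/top0.png

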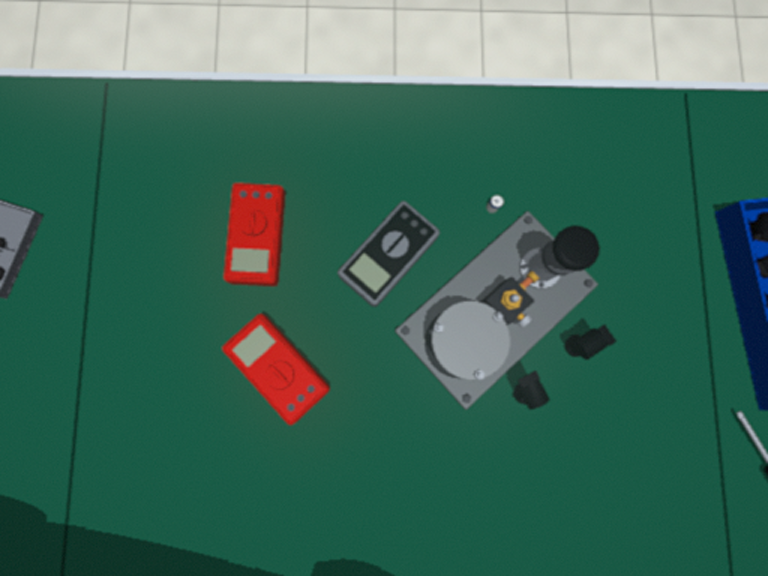

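Black things that could be taken for the knob (768-wide pictures): the knob itself at side (484,430) / top (576,247); torch housings at side (323,477) and (392,537) / top (590,340) and (530,388). The choice is the round disc on the steel pump barrel at the plate's end. I'll check it in a crop and measure.

```bash
cat > h.py <<'E'
import numpy as np,cv2
from cell import r
def ray(c,u,v):
    d=np.array([(u-c["cx"])/c["fx"],(v-c["cy"])/c["fy"],1.]); R=np.array(c["R"]);t=np.array(c["t"])
    return -R.T@t, R.T@d
def onz(c,u,v,z):
    o,d=ray(c,u,v); return o+d*(z-o[2])/d[2]
def proj(c,X):
    p=np.array(c["R"])@np.array(X)+np.array(c["t"]); return c["fx"]*p[0]/p[2]+c["cx"],c["fy"]*p[1]/p[2]+c["cy"]
E
python3 - <<'E'
from h import *
ims=[]
seed={"side":(323,285),"top":(384,164)}
for n in("side","top"):
    c=r.capture(n);p=c["pixels"]
    m=(p.max(2)<50).astype(np.uint8)
    k,l,st,ce=cv2.connectedComponentsWithStats(m)
    u,v=seed[n];i=l[v,u];print(n,st[i],ce[i],p[v,u])
    # candidates plate screw holes by pixel (768 scale)
    for (a,b) in ({"side":[(312,427),(527,463),(472,547)],"top":[(405,330),(528,219),(588,283),(466,398)]}[n]):
        print(" hole",onz(c,a/1.5,b/1.5,.013).round(4))
    print(" knob",onz(c,*ce[i],.151).round(4))
    cr=cv2.resize(p[v-50:v+50,u-65:u+65,::-1],(520,400),interpolation=cv2.INTER_CUBIC)
    cn,_=cv2.findContours((l==i).astype(np.uint8),0,1)
    ims.append(cr)
    e=cv2.fitEllipse(max(cn,key=len));print(e)
cv2.imwrite("pics/crop1.png",cv2.resize(np.hstack(ims),(800,308)))
E
```

```text
side [306 272  34  33 905] [322.32154696 287.83867403] [33 35 34]
 hole [ 0.4547 -0.0913  0.013 ]
 hole [ 0.7142 -0.1906  0.013 ]
 hole [ 0.6199 -0.2744  0.013 ]
 knob [ 0.6386 -0.2067  0.151 ]
((322.3407287597656, 287.8495178222656), (32.03034973144531, 34.116031646728516), 126.97712707519531)
top [367 151  32  29 716] [383.1103352  165.16620112] [27 32 34]
 hole [ 0.5485 -0.0035  0.013 ]
 hole [ 0.7146 -0.1881  0.013 ]
 hole [ 0.6185 -0.273   0.013 ]
 hole [ 0.4532 -0.089   0.013 ]
 knob [ 0.6391 -0.1987  0.151 ]
((383.0966796875, 165.1560821533203), (28.320411682128906, 30.35628318786621), 82.59395599365234)
```

View pics/crop1.png

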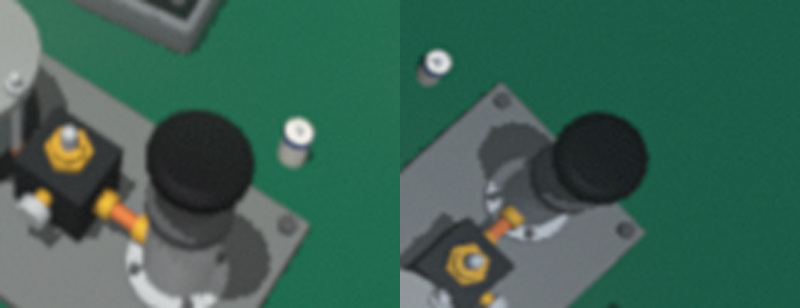

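The crop confirms it: a round, flat-topped black disc on the barrel, opposite the pot. The plate's screw holes put the pump axis at (0.640, -0.201), and the knob masks agree within about 5 mm. Now I'll check that the way out is clear of the wooden box.

```bash
python3 - <<'E'
from h import *
c=r.capture("side")
for a,b,z in [(247,88,0),(205,50,0),(322,50,0),(90,50,.2),(385,115,0)]: print(a,b,onz(c,a/1.5,b/1.5,z).round(3))
print(np.array(proj(c,[.162,.655,.218]))*1.5)
E
```

```text
247 88 [0.38  0.834 0.   ]
205 50 [0.273 1.056 0.   ]
322 50 [0.575 0.989 0.   ]
90 50 [0.124 0.665 0.2  ]
385 115 [0.682 0.65  0.   ]
[106.58916728  41.10601638]
```

Call:
move_arm:
  moves:
    - [[0,-1,0],0,0]
    - [[0,-1,-1.5],0,0]
    - [[0.5,0,-2.5],0,0]
    - [[1,0,-2.5],0,0]
    - [[1.5,0,-2.5],0,0]
    - [[2,0,-2.5],0,0]
    - [[2,0,-2.5],0,0]
    - [[2,0,-2.5],0,0]
    - [[2,0,-2.5],0,0]
    - [[2,0,-2.5],0,0]
    - [[2,0,-2.5],0,0]
    - [[2,0,-2.5],0,0]
    - [[2,0,-2.5],0,0]
    - [[2,0,-2.5],0,0]
  force: 20

```text
time_s: 1.42
tool_pos: [0.2914, 0.2875, 0.2473]
tcp_rot: [[0.973, 0.003, 0.232], [-0.232, 0.003, 0.973], [0.002, -1.0, 0.004]]
contact_force: [-0.1, 0.5, 1.2]
opening: 0.0045
```

Call:
move_arm:
  moves:
    - [[2.5,0,-2.2],0,0]
    - [[2.5,0,-2.2],0,0]
    - [[2.5,0,-2.2],0,0]
    - [[2.5,0,-2.2],0,0]
    - [[2.5,0,-2.2],0,0]
    - [[2.5,0,-2.2],0,0]
    - [[2.5,0,-2.2],0,0]
    - [[2.5,0,-2.2],0,0]
    - [[2.5,0,-2.2],0,0]
    - [[2.5,0,-2.2],0,0]
    - [[2.5,0,-2.2],0,0]
    - [[2.5,0,-2.2],0,0]
    - [[2.5,0,-2.2],0,0]
    - [[2.5,0,-2.2],0,0]
    - [[2.5,0,-2.2],0,0]
    - [[2.5,0,-2.2],0,0]
    - [[2,0,-2],0,0]
    - [[0,0,0],0,0]

```text
time_s: 2.92
tool_pos: [0.6251, -0.2052, 0.2658]
tcp_rot: [[0.971, 0.022, 0.236], [-0.237, 0.007, 0.972], [0.02, -1.0, 0.012]]
contact_force: [0.0, -0.2, -0.8]
opening: 0.0004
```

Call:
move_arm:
  moves:
    - [[1.2,2.5,0.5],0,0]
    - [[0,2.5,0],0,0]
    - [[0,2,0],0,0]
    - [[0,1,0],0,0]
    - [[0,0,0],0,0]

```text
time_s: 3.33
tool_pos: [0.6415, -0.2047, 0.1874]
tcp_rot: [[0.971, 0.025, 0.239], [-0.239, 0.005, 0.971], [0.023, -1.0, 0.011]]
contact_force: [-0.5, -0.1, -0.0]
opening: 0.0007
```

```bash
cat > look.py <<'E'
from h import *
import sys
ims=[]
X=[.625,-.185,.12]
print(r.state()["tool_pos"],r.state()["contact_force"])
for n in("side","top"):
    c=r.capture(n);p=c["pixels"];u,v=map(int,proj(c,X))
    ims.append(cv2.resize(p[v-62:v+63,u-65:u+65,::-1],(400,384),interpolation=cv2.INTER_CUBIC))
cv2.imwrite(f"pics/{sys.argv[1]}.png",np.hstack(ims))
E
python3 look.py l1
```

```text
[ 0.64150905 -0.20469654  0.18736566] [-0.48485723 -0.08385302 -0.03167683]
```

View pics/l1.png

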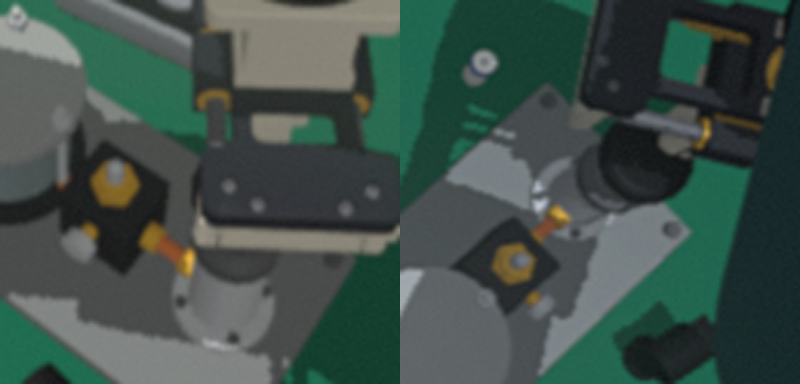

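```bash
python3 - <<'E'
from h import *
s=r.state();T=np.array(s["tool_pos"]);R=np.array(s["tcp_rot"])
ims=[]
for n in("side","top"):
    c=r.capture(n);p=c["pixels"][:,:,::-1].copy();p=cv2.resize(p,None,fx=3,fy=3,interpolation=cv2.INTER_CUBIC)
    print(n,-np.array(c["R"]).T@np.array(c["t"]))
    for off,col in [((0,0,0),(0,0,255)),((0,-.084,0),(255,0,0)),((0,-.084,.094),(255,0,255)),((0,-.084,-.094),(255,255,0)),((0,0,.0175),(0,255,255)),((0,0,-.0175),(0,255,0))]:
        u,v=proj(c,T+R@np.array(off)); cv2.circle(p,(int(3*u+1),int(3*v+1)),4,col,-1)
    u,v=proj(c,T); u=int(3*u);v=int(3*v); ims.append(p[v-250:v+250,u-200:u+200] if v>250 else p[0:500,u-200:u+200])
cv2.imwrite("pics/l2.png",np.hstack(ims))
E
```

```text
side [ 0.50106808 -0.4727117   0.69875607]
top [0.49728792 0.05420344 0.75855617]
```

View pics/l2.png

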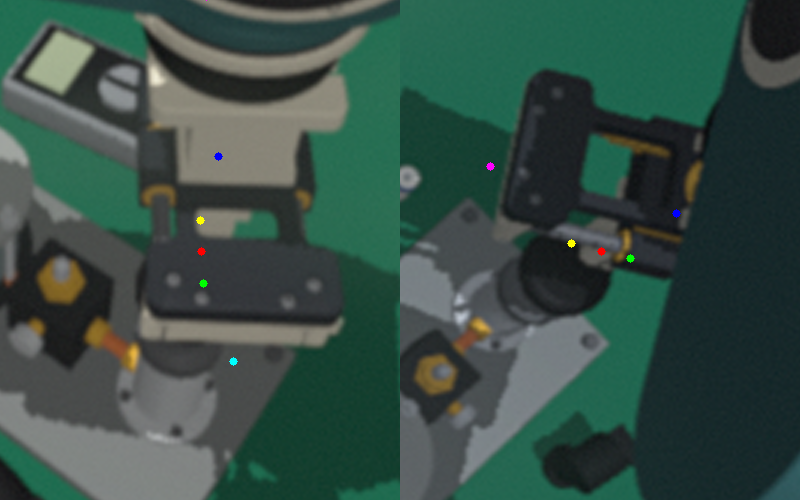

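Call:
move_arm:
  moves:
    - [[0,1.5,0],0,0]
    - [[0,1.5,0],0,0]
    - [[0,1,0],0,0]
    - [[0,0,0],0,0]

```text
time_s: 3.87
tool_pos: [0.6448, -0.2052, 0.1511]
tcp_rot: [[0.97, 0.035, 0.239], [-0.239, 0.002, 0.971], [0.034, -0.999, 0.01]]
contact_force: [1.6, -0.6, 1.5]
opening: 0.0002
```

Call:
move_arm:
  moves:
    - [[-0.2,1,0],0,0]
    - [[-0.1,0.9,0],0,0]
    - [[-0.1,0.5,0],0,0]
    - [[0,0.3,0],0,0]
    - [[0,0.2,0],0,0]

```text
time_s: 4.28
tool_pos: [0.6446, -0.2051, 0.1283]
tcp_rot: [[0.97, 0.045, 0.239], [-0.239, -0.002, 0.971], [0.044, -0.999, 0.009]]
contact_force: [-14.3, 4.7, 24.3]
opening: 0.0008
```

Call:
move_arm:
  moves:
    - [[0,-1,0],0,0]
    - [[-0.1,-1.5,0],0,0]
    - [[-0.1,-1.5,0],0,0]
    - [[-0.1,-0.5,0],0,0]
    - [[0,0,0],0,0]
    - [[0,0,0],0,0]

```text
time_s: 4.78
tool_pos: [0.6394, -0.2043, 0.1779]
tcp_rot: [[0.97, 0.048, 0.239], [-0.239, -0.003, 0.971], [0.047, -0.999, 0.009]]
contact_force: [-0.9, -0.2, 0.0]
opening: 0.0002
```

```bash
python3 look.py l3
```

```text
[ 0.63942999 -0.2043202   0.17787   ] [-0.85953788 -0.204642    0.03718023]
```

View pics/l3.png

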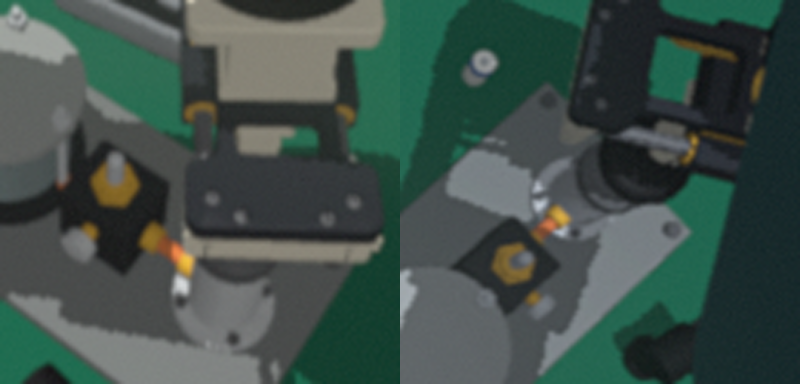

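The pin (side crop, about (116,163)) stands a few mm higher than before. The knob is back up. Second stroke.

Call:
move_arm:
  moves:
    - [[-0.1,1.5,0.1],0,0]
    - [[-0.1,1,0.1],0,0]
    - [[-0.1,1,0],0,0]
    - [[-0.1,1,0],0,0]
    - [[-0.1,0.6,0],0,0]
    - [[0,0.3,0],0,0]
    - [[0,0.2,0],0,0]

```text
time_s: 5.47
tool_pos: [0.6408, -0.2026, 0.1284]
tcp_rot: [[0.969, 0.061, 0.239], [-0.239, -0.009, 0.971], [0.061, -0.998, 0.006]]
contact_force: [-14.6, 3.4, 20.8]
opening: 0.0005
```

Call:
move_arm:
  moves:
    - [[0,-1,0],0,0]
    - [[0,-1.5,0],0,0]
    - [[0,-1.5,0],0,0]
    - [[0,-0.3,0],0,0]
    - [[0,0,0],0,0]
    - [[0,0,0],0,0]

```text
time_s: 5.97
tool_pos: [0.6371, -0.2015, 0.1696]
tcp_rot: [[0.969, 0.058, 0.239], [-0.239, -0.008, 0.971], [0.058, -0.998, 0.006]]
contact_force: [0.1, 0.7, -1.5]
opening: 0.0007
```

```bash
python3 look.py l4
```

```text
[ 0.63712181 -0.20151734  0.16961747] [ 0.14174778  0.67413171 -1.54410154]
```

View pics/l4.png

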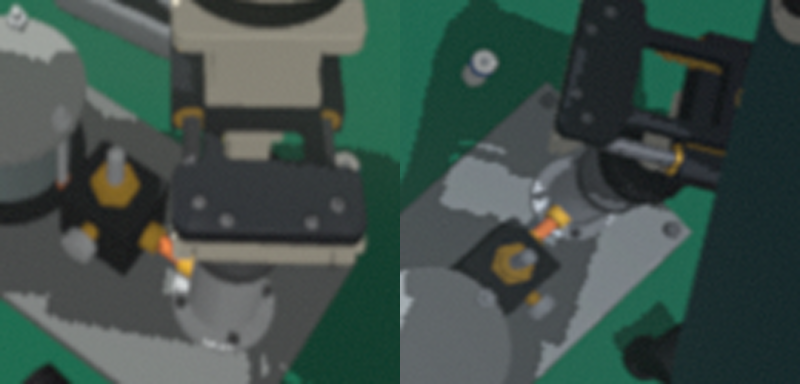

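The pin is higher again (side crop, tip about (116,150)), with no groove yet. Third stroke.

Call:
move_arm:
  moves:
    - [[0.1,1,0],0,0]
    - [[0,1,0],0,0]
    - [[-0.1,1,0],0,0]
    - [[-0.1,0.9,0],0,0]
    - [[-0.1,0.5,0],0,0]
    - [[0,0.3,0],0,0]
    - [[0,0.2,0],0,0]

```text
time_s: 6.65
tool_pos: [0.641, -0.2026, 0.1285]
tcp_rot: [[0.969, 0.07, 0.238], [-0.238, -0.012, 0.971], [0.071, -0.997, 0.005]]
contact_force: [-12.6, 3.9, 17.8]
opening: 0.0006
```

Call:
move_arm:
  moves:
    - [[0,-1,0],0,0]
    - [[0,-1.5,0],0,0]
    - [[0,-1.5,0],0,0]
    - [[0,-0.5,0],0,0]
    - [[0,0,0],0,0]
    - [[0,0,0],0,0]

```text
time_s: 7.15
tool_pos: [0.6374, -0.2019, 0.1726]
tcp_rot: [[0.969, 0.069, 0.238], [-0.238, -0.012, 0.971], [0.069, -0.998, 0.005]]
contact_force: [-0.3, -0.6, -0.3]
opening: 0.0005
```

```bash
python3 look.py l5
```

```text
[ 0.63736519 -0.20185093  0.1726185 ] [-0.33887235 -0.62448401 -0.34908912]
```

View pics/l5.png

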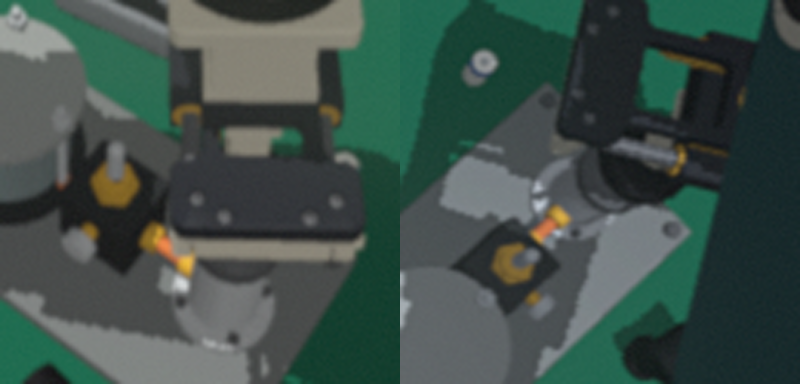

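The pin tip is now at about (116,143) in the side crop, still with no groove. Fourth stroke.

Call:
move_arm:
  moves:
    - [[0.1,1,0],0,0]
    - [[0,1,0],0,0]
    - [[-0.1,1,0],0,0]
    - [[-0.1,1,0],0,0]
    - [[-0.1,0.7,0],0,0]
    - [[0,0.3,0],0,0]
    - [[0,0.3,0],0,0]

```text
time_s: 7.83
tool_pos: [0.6427, -0.2034, 0.1283]
tcp_rot: [[0.968, 0.082, 0.238], [-0.238, -0.017, 0.971], [0.084, -0.996, 0.003]]
contact_force: [-19.6, 5.2, 32.6]
opening: 0.0007
```

Call:
move_arm:
  moves:
    - [[0,-1,0],0,0]
    - [[0,-1.5,0],0,0]
    - [[0,-1.5,0],0,0]
    - [[0,-0.5,0],0,0]
    - [[0,0,0],0,0]
    - [[0,0,0],0,0]

```text
time_s: 8.33
tool_pos: [0.6384, -0.2025, 0.1724]
tcp_rot: [[0.968, 0.081, 0.238], [-0.238, -0.017, 0.971], [0.083, -0.997, 0.003]]
contact_force: [-1.0, -0.5, -0.1]
opening: 0.0007
```

```bash
python3 look.py l6; python3 - <<'E'
from h import *
c=r.capture("side");p=c["pixels"];u,v=map(int,proj(c,[.587,-.142,.09]))
a=cv2.resize(p[v-20:v+20,u-20:u+20,::-1],(400,400),interpolation=cv2.INTER_CUBIC)
c=r.capture("top");p=c["pixels"];u,v=map(int,proj(c,[.587,-.142,.09]))
b=cv2.resize(p[v-20:v+20,u-20:u+20,::-1],(400,400),interpolation=cv2.INTER_CUBIC)
cv2.imwrite("pics/pin6.png",np.hstack([a,b]))
E
```

```text
[ 0.63843271 -0.2024682   0.17241267] [-1.02180322 -0.51630366 -0.05552258]
```

View pics/l6.png

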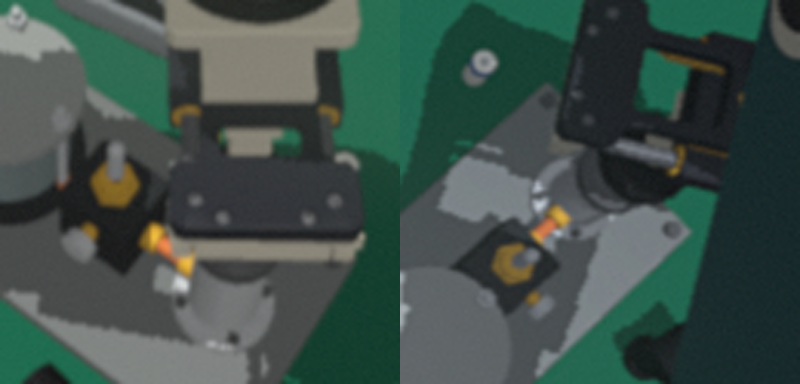

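View pics/pin6.png

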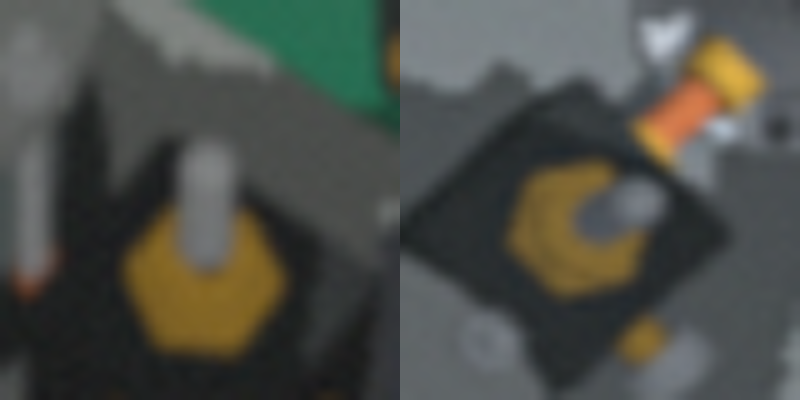

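Close crop: the pin is plain steel down to the gland, with its side tip at (207,138) and no dark groove yet. I'll estimate its height.

```bash
python3 - <<'E'
from h import *
c=r.capture("side");p=c["pixels"];U,V=proj(c,[.587,-.142,.09]);u,v=int(U),int(V)
print("measured tip row",v-20+13.3,"col",u-20+20.3)
for z in(.075,.082,.09,.1,.106,.112): print(z,np.round(proj(c,[.587,-.142,z]),1))
c=r.capture("top");U,V=proj(c,[.587,-.142,.09]);u,v=int(U),int(V)
print("top tip ctr",u-20+24,v-20+20)
for z in(.075,.082,.1,.112): print(z,np.round(proj(c,[.587,-.142,z]),1))
E
```

```text
measured tip row 269.3 col 280.3
0.075 [279.9 280.6]
0.082 [280.  278.7]
0.09 [280.1 276.5]
0.1 [280.2 273.6]
0.106 [280.3 271.8]
0.112 [280.4 270.1]
top tip ctr 347 197
0.075 [341.4 198.9]
0.082 [342.4 198.4]
0.1 [345.  197.2]
0.112 [346.9 196.4]
```

That puts it at roughly 24 mm out once the tip's radius is allowed for. Fifth stroke.

Call:
move_arm:
  moves:
    - [[0.1,1,0],0,0]
    - [[0,1,0],0,0]
    - [[-0.1,1,0],0,0]
    - [[-0.2,1,0],0,0]
    - [[-0.1,0.6,0],0,0]
    - [[0,0.3,0],0,0]
    - [[0,0.3,0],0,0]

```text
time_s: 9.22
tool_pos: [0.6423, -0.2034, 0.1284]
tcp_rot: [[0.967, 0.092, 0.238], [-0.237, -0.021, 0.971], [0.094, -0.996, 0.002]]
contact_force: [-24.8, 8.2, 37.7]
opening: 0.0006
```

Call:
move_arm:
  moves:
    - [[0,-1,0],0,0]
    - [[0,-1.5,0],0,0]
    - [[0,-1.5,0],0,0]
    - [[0,-0.5,0],0,0]
    - [[0,0,0],0,0]
    - [[0,0,0],0,0]

```text
time_s: 9.72
tool_pos: [0.6378, -0.2023, 0.1738]
tcp_rot: [[0.967, 0.092, 0.238], [-0.237, -0.021, 0.971], [0.094, -0.996, 0.002]]
contact_force: [0.3, -0.8, 0.1]
opening: 0.0006
```

```bash
cat > pin.py <<'E'
from h import *
import sys
o=[]
for n in("side","top"):
    c=r.capture(n);p=c["pixels"];u,v=map(int,proj(c,[.587,-.142,.09]))
    o.append(cv2.resize(p[v-20:v+20,u-20:u+20,::-1],(400,400),interpolation=cv2.INTER_CUBIC))
cv2.imwrite(f"pics/{sys.argv[1]}.png",np.hstack(o))
E
python3 pin.py pin7
```

```text
(no output)
```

View pics/pin7.png

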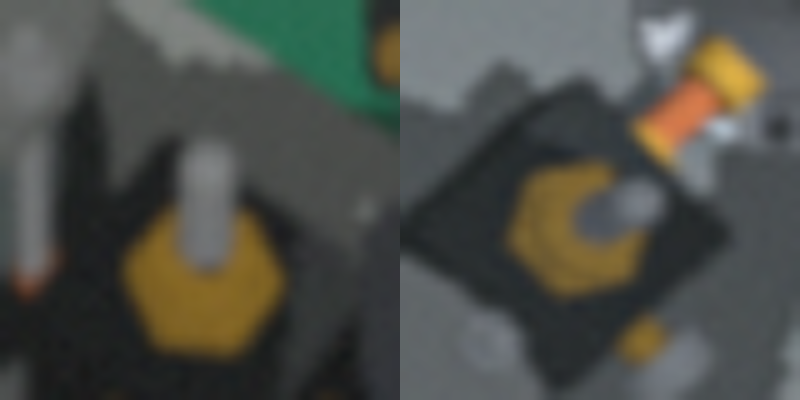

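The pin didn't change between strokes 4 and 5. Either it is already out or something is off, so I'll raise the arm clear for a better view and read the raw pixels along the pin.

Call:
move_arm:
  moves:
    - [[0,-2,0],0,0]
    - [[0,-3,0],0,0]
    - [[1.5,-3,0],0,0]
    - [[3,-3,0],0,0]
    - [[3,-2,0],0,0]
    - [[3,0,0],0,0]
    - [[3,0,0],0,0]
    - [[0,0,0],0,0]

```text
time_s: 10.48
tool_pos: [0.7592, -0.2323, 0.311]
tcp_rot: [[0.968, 0.081, 0.238], [-0.238, -0.017, 0.971], [0.082, -0.997, 0.003]]
contact_force: [-0.4, -0.1, -0.6]
opening: 0.0005
```

```bash
python3 look.py l8; python3 pin.py pin8; python3 - <<'E'
from h import *
c=r.capture("side");p=c["pixels"]
for v in range(264,290): print(v,[tuple(int(x) for x in p[v,u]) for u in range(277,284)])
E
```

```text
[ 0.75921453 -0.23225291  0.31098723] [-0.44727356 -0.09162447 -0.63434155]
264 [(76, 80, 77), (78, 79, 78), (76, 80, 78), (78, 80, 79), (77, 81, 78), (77, 82, 78), (78, 81, 78)]
265 [(77, 81, 77), (77, 80, 77), (78, 81, 78), (78, 80, 77), (77, 80, 78), (78, 81, 79), (78, 81, 78)]
266 [(75, 79, 77), (78, 80, 77), (77, 79, 77), (76, 80, 77), (76, 80, 77), (77, 81, 78), (76, 80, 77)]
267 [(78, 81, 78), (78, 81, 79), (76, 80, 78), (76, 79, 76), (78, 80, 79), (79, 81, 78), (75, 78, 76)]
268 [(74, 76, 74), (77, 80, 77), (77, 79, 78), (78, 81, 78), (76, 80, 78), (77, 81, 77), (76, 80, 77)]
269 [(63, 66, 63), (69, 71, 70), (81, 84, 82), (84, 89, 86), (84, 86, 85), (80, 84, 81), (78, 81, 79)]
270 [(49, 51, 50), (68, 71, 71), (92, 94, 94), (104, 106, 105), (103, 105, 105), (96, 98, 97), (82, 85, 84)]
271 [(48, 50, 50), (85, 87, 87), (111, 113, 113), (120, 121, 123), (120, 123, 122), (111, 113, 113), (91, 94, 93)]
272 [(56, 58, 58), (100, 102, 102), (121, 124, 124), (131, 134, 134), (129, 132, 132), (119, 122, 122), (98, 99, 99)]
273 [(62, 62, 62), (103, 104, 104), (123, 124, 125), (132, 133, 
[... 1239 characters left out ...]
]
284 [(135, 104, 36), (138, 107, 39), (136, 106, 41), (135, 106, 42), (136, 105, 40), (136, 105, 39), (136, 104, 40)]
285 [(134, 104, 39), (137, 106, 38), (137, 106, 37), (138, 107, 39), (140, 108, 40), (139, 108, 40), (136, 107, 40)]
286 [(131, 101, 37), (136, 106, 41), (136, 106, 39), (138, 108, 40), (137, 106, 40), (135, 105, 37), (133, 103, 37)]
287 [(131, 103, 39), (132, 103, 37), (134, 104, 38), (135, 103, 36), (133, 103, 38), (133, 103, 39), (134, 104, 39)]
288 [(130, 102, 38), (130, 101, 36), (131, 102, 37), (134, 104, 43), (134, 104, 38), (134, 104, 37), (134, 103, 36)]
289 [(124, 96, 38), (125, 98, 35), (126, 98, 37), (130, 101, 40), (132, 101, 38), (132, 102, 36), (128, 100, 38)]
```

View pics/l8.png

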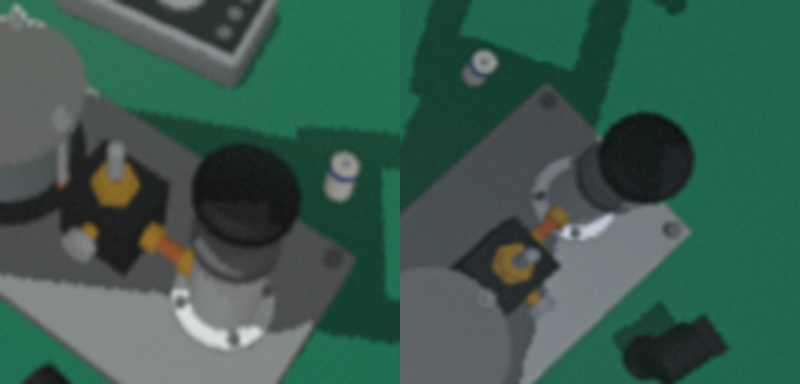

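View pics/pin8.png

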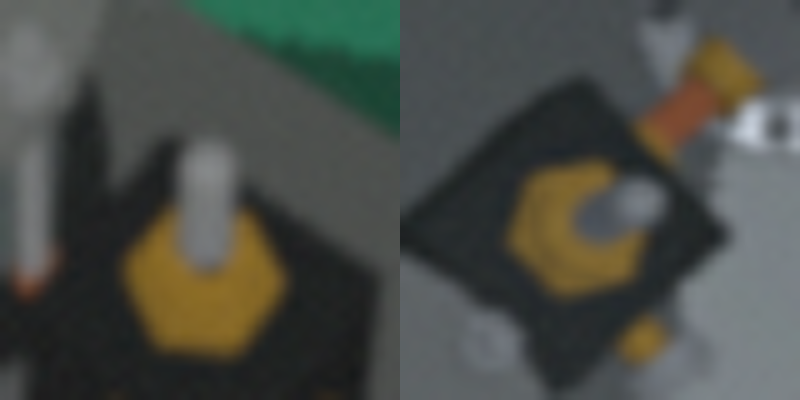

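```bash
python3 - <<'E'
import cv2,numpy as np
for n in("l1","l3","l4","l5","l6","l8"):
    g=cv2.imread(f"pics/{n}.png").astype(float)[:,:400]
    col=g[120:200,114:119,:].mean(1); # BGR
    lum=col.mean(1)
    print(n,"rows of lum:",[int(x) for x in lum[::3]])
for n in("pin6","pin7","pin8"):
    g=cv2.imread(f"pics/{n}.png").astype(float)[:,:400].mean(2)
    print(n,[int(x) for x in g[100:290:6,200:215].mean(1)])
E
```

```text
l1 rows of lum: [114, 89, 76, 75, 76, 75, 75, 75, 68, 53, 38, 32, 45, 75, 107, 125, 130, 127, 119, 115, 113, 110, 102, 93, 89, 89, 89]
l3 rows of lum: [109, 86, 75, 74, 75, 75, 76, 74, 66, 55, 64, 95, 118, 128, 130, 125, 118, 114, 114, 114, 113, 110, 102, 93, 91, 88, 89]
l4 rows of lum: [85, 76, 75, 75, 76, 76, 76, 74, 78, 94, 113, 126, 130, 125, 118, 115, 114, 114, 114, 114, 114, 109, 101, 93, 89, 88, 89]
l5 rows of lum: [86, 76, 74, 76, 75, 73, 77, 92, 111, 124, 129, 127, 120, 116, 114, 114, 114, 114, 114, 108, 92, 86, 90, 93, 89, 88, 88]
l6 rows of lum: [86, 76, 75, 76, 76, 74, 78, 92, 111, 125, 129, 127, 120, 115, 114, 114, 114, 114, 114, 108, 92, 85, 90, 92, 90, 89, 88]
l8 rows of lum: [78, 78, 78, 77, 77, 78, 81, 95, 114, 128, 133, 131, 125, 119, 118, 118, 118, 118, 118, 111, 95, 88, 93, 94, 94, 92, 91]
pin6 [75, 75, 75, 75, 76, 79, 86, 96, 108, 117, 124, 128, 128, 127, 123, 119, 116, 115, 115, 115, 115, 115, 114, 115, 115, 114, 109, 101, 92, 86, 86, 89]
pin7 [75, 74, 75, 75, 76, 78, 86, 96, 108, 116, 124, 128, 129, 127, 123, 119, 116, 115, 114, 114, 114, 115, 114, 114, 114, 114, 110, 102, 91, 86, 87, 91]
pin8 [78, 78, 77, 78, 79, 81, 89, 99, 112, 121, 128, 133, 134, 132, 128, 124, 121, 120, 119, 119, 119, 119, 119, 120, 120, 118, 113, 105, 95, 90, 91, 94]
```

The profiles explain it. After stroke 3 the steel's lower edge jumped up by about 2 pixels and a dark dip appeared just above the brass (crop rows about 180–183). That is the groove, and this view can only show about 1 pixel of it. The tip height has stayed at its limit since then. Last check: knob up, loose items unmoved.

```bash
python3 - <<'E'
from h import *
ims=[]
seed={"side":(323,285),"top":(384,164)}
for n in("side","top"):
    c=r.capture(n);p=c["pixels"]
    m=(p.max(2)<50).astype(np.uint8);k,l,st,ce=cv2.connectedComponentsWithStats(m)
    u,v=seed[n];i=l[v,u];print(n,"knob box",st[i][:4],ce[i])
    b=cv2.resize(p[:,:,::-1],(768,576),interpolation=cv2.INTER_CUBIC)
    a=cv2.imread(f"pics/{n}0.png"); x0,y0=(270,280) if n=="side" else (320,180)
    A=a[y0:y0+290,x0:x0+300];B=b[y0:y0+290,x0:x0+300];ims.append(np.vstack([A,B]))
print(r.state()["contact_force"],r.state()["time_s"])
cv2.imwrite("pics/final.png",np.hstack(ims))
E
```

```text
side knob box [305 271  36  34] [322.45510836 287.55108359]
top knob box [368 151  31  29] [383.13617021 165.18865248]
[-0.05554672  0.28366443  0.03225244] 10.8333
```

View pics/final.png

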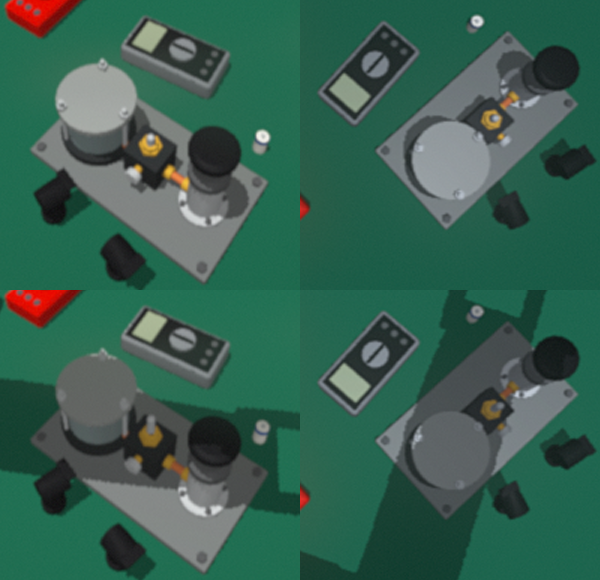

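The lower row (now) matches the upper row (start). The meter, cell and both torches are in the same places, the knob is up, and the pin at side (150,425) is clearly longer. Handing in.

```bash
python3 -c "
from cell import r
print(r.close_job())"
```

```text
the job is handed in; nothing more can be done
None
```

I pumped the knob with closed fingertips for five full strokes, then drew the arm well clear with the knob up and handed the job in at about 11 s. Each stroke went down to a TCP height of 0.128 m with 18–38 N on the tool, and I let the knob spring free each time.

**Pin:** it rose by roughly 6 mm on each of strokes 1–3, and strokes 4 and 5 moved it no further. Its tip height came out at about 0.110–0.112 m, against 0.112 m when fully out.

**Groove:** this check is less certain. I could not see it plainly in the side view, where it covers only about one pixel. The evidence is a dark dip that appeared at the foot of the pin above the gland after stroke 3. At stroke 4 I misread the pin as about 24 mm out and pressed a fifth time, which the task says does nothing more.

**Knob and surroundings:** the final knob outline matches the starting one within about a pixel. The torches, cell and meter look unmoved in both views, and the gripper was not near the pin.

**Tool tilt:** the tool tilted by about 5° over the strokes. That put 13–25 N sideways on the knob at the bottom of each stroke, with no visible effect.

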